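# Close up the grooming shelf

## Task

Close up the grooming shelf with your fingertips: push both drawers of the wooden unit fully home, and push the acrylic pot's hinged lid over and down until it is shut. Only push: do not lift, tip or shift the pot, and leave everything else on the shelf and the turntable where it is.

Things in the scene. Friction and masses are not known exactly. Their poses are not given: they have to be found in the camera images.
- left_drawer_knob (a point): Centre of the end face of the brass knob (18 mm across, 18 mm long, 60 mm above the shelf) on the front of the left drawer (robot's left) of a low dark wooden two-drawer unit. The front is 134 mm wide, 14 mm thick, from 9 to 83 mm above the shelf. The point moves with the drawer; its x axis points level into the unit, the way to push, z up; the drawer runs straight along x.
- right_drawer_knob (a point): The same point on the right drawer, beside the left one (knobs 138 mm apart when equally far open).
- left_drawer (a joint): How far the left drawer stands open, m: 0 is fully home, growing towards the robot, at most 0.12. It slides with about 1.2 N of friction and stays where it is left; it meets a hard stop at 0.
- right_drawer (a joint): The same for the right drawer.
- unit: The drawer unit, fixed to the shelf: 280 mm wide, 95 mm high, 204 mm deep, flat top. Origin on the shelf at the middle of its width, in the plane of the closed drawer fronts; x level into the unit (away from the robot), y to its left, z up. It stands left or right on the shelf, the turntable on the other side.
- pot: Loose round clear acrylic pot, 90 mm across, 70 mm high, about 0.6 kg, with a round wooden lid hinged at its rim, standing on a marble turntable (300 mm across, top 28 mm above the shelf; stiff, but it turns when pushed hard sideways). Origin: centre of the pot's underside; z up; x points level from the pot's centre to its hinge.
- pot_hinge (a point): Middle of the lid's hinge axis, on the pot's rim, 47 mm from its centre along the pot's x, 70 mm above its underside (98 mm above the shelf). Axes as the pot's: x level outwards from the pot through the hinge, y along the hinge axis.
- pot_lid (a joint): Opening angle of the lid, rad: 0 shut flat on the pot, 1.57 upright above the hinge, 1.9 the stop, leaning back. The lid is a wooden disc 94 mm across, 6 mm thick; its rim touches the hinge axis, its underside lies in the plane of the axis. A stiff hinge (about 0.035 N m of friction) keeps it wherever it is left, so it must be pushed all the way.
- lid_edge (a point): Point on the lid's free rim farthest from the hinge (94 mm from it), on its outer (upper when shut) face; moves with the lid.
- dish: Bystander: loose small white porcelain dish, 84 mm across, 22 mm high, on the turntable; origin centre of underside.
- brush: Bystander: loose orange silicone brush lying on the turntable, 125 mm long, 34 mm wide, 25 mm high; origin on its underside near the middle, x towards the head.
- bottle: Bystander: loose small amber glass bottle on the turntable, 36 mm across, 90 mm high; origin centre of underside.
- tin: Bystander: loose flat metal tin on the shelf in front, 60 mm across, 40 mm high; origin centre of underside.
- jar: Bystander: loose glass jar on top of the drawer unit, towards its back, 48 mm across, 55 mm high; origin centre of underside.
- compact: Bystander: loose closed pocket mirror, a flat steel disc 70 mm across, 12 mm high, lying on the shelf off to the right; origin centre of underside.
Mind the look-alikes: they are no part of the job. Of the things like the pot, leave any that is turquoise; of the rest the smaller one is meant.

How it is judged:
At the end, for the whole second after the job is handed in: Both drawers are within 4 mm of fully home, the pot's lid is within 0.06 rad of shut, the pot stands upright at rest within 30 mm of where it was, and every bystander is within 20 mm of where it was (value of joint each of left_drawer, right_drawer below 0.004 m and value of joint pot_lid below 0.06 rad and distance of pot from where it was at the start of the episode below 0.03 m and angle between pot's own z axis and vertical below 0.05 rad and linear speed of pot below 0.02 m/s and distance of each of dish, brush, bottle, tin, jar, compact from where it was at the start of the episode below 0.02 m); the robot touches nothing.
It fails at once if the pot is lifted off the turntable (height (world z) of pot above 0.043 m).
It fails at once if the pot is tipped by more than 0.25 rad (angle between pot's own z axis and vertical above 0.25 rad).
It fails at once if the pot is shifted by more than 30 mm (distance of pot from where it was at the start of the episode above 0.03 m).
It fails at once if the dish, brush, bottle, tin, jar or pocket mirror is moved by more than 20 mm (distance of any of dish, brush, bottle, tin, jar, compact from where it was at the start of the episode above 0.02 m).
It also fails if it takes over 70 s, if anything falls off the work surface, if the arm or the gripper's body presses on something with over 40 N, if the wrist force passes 120 N, or if a joint passes its speed limit or range.

## Robot

A 6-joint arm with a two-finger parallel gripper is mounted at the origin on the work surface. World frame = base frame: x ahead of the robot, y to its left, z up, the work surface at z = 0. Lengths are in m, angles in rad, forces in N, time in s.
With the tool pointing down it reaches from about 0.25 to 0.725 m from the base axis. Payload 4 kg.
Tool frame: the origin (TCP) lies midway between the tips of the shut fingers; the grasp point (between the pads) lies 19 mm behind it (bot.grip_point_offset is the distance from the TCP to the grasp point, in m); z points along the fingers, y is the line along which they close (so a half turn about z gives the same grasp; the last joint's range is limited). The gripper opens to 85 mm and grips with 20 to 120 N. Pads are 22 mm wide; open, the fingers measure 114 mm over their backs; the gripper's body (76 mm by 85 mm) begins 54 mm behind the grasp point. The pads swing forward as they close: fully open they stand 13 mm farther back than shut.
Start: joints at [-1.266, 0.241, 0.005, 1.335, 0, 1.571], TCP at [0.15, -0.477, 0.231] pointing down, gripper open.
Joint ranges: [-2.72, 2.72], [-1.05, 1.87], [-1.09, 1.28], [-1.99, 2.15], [-1.42, 1.44], [-3.14, 3.14]. Speed limits (rad/s): [2.79, 2.79, 3.14, 3.14, 3.14, 3.14].

## Interface

Orientations are given as a unit quaternion [x, y, z, w].
In Python, from workcell import bot gives the robot as it stands.
- The arm moves only by the tool step_arm, never from a script. Its argument "targets" is text: rows parted by semicolons, each of 7 numbers parted by spaces: the opening, from -1 (shut) to 1 (fully open), so that 0 is half open, then the shift along the world's x, y, z normalised to -1 to 1, where 1 is 0.5 m, then the turn, a rotation vector about the world's x, y, z normalised to -1 to 1, where 1 is pi/4 rad. In form: gripper x y z wx wy wz; .... A call has 1 to 10 rows; each row is the pose to reach, as a shift and turn from the pose commanded when the call began; what a row does not reach only later rows make up. A row lasts 1/12 s, in which the tool goes at most 41.7 mm and 7.16 degrees, less where a joint would pass 70% of its speed; a pose out of reach is approached as far as the arm can. A call with a number of a shift or a turn outside -1 to 1 is refused whole. A call with a gripper value outside its range is refused whole. The fingers move at their own pace and stop on an object; the grip force is fixed at half the most. Time passes only in rows, so rows that repeat a pose let the fingers close. It gives the time, the measured TCP pose, the force, the opening and the grip force at its end, in the units of the state.
- bot.get_obs(): the state, without advancing time (a new reading comes with each control period).
- bot.camera(name): name is "side" or "top"; returns the picture (384x512x3 uint8, red, green, blue); there is no depth.
- bot.camera_info(name): a dict with "vertical_fov" (degrees; the focal length in pixels is half the picture's height over the tangent of half this angle, whatever the lens; pixels are square), "cx", "cy" (the principal point, pixels), "pose" (4x4, takes a point from camera to world coordinates). Camera axes: x right, y up, looking along -z (the intrinsics and any distortion apply to the point x, -y, -z); pixel columns grow to the right and rows downward; lengths in m; the calibration is good to about 2 mm. A picture is of the moment at which its call begins. camera_info takes no time and is no camera call.
- bot.job_done(): hands the job in; it is judged then, once.
The state is a dict: "clock": time; "joint_pos": joint angles; "joint_vel": joint speeds; "tau": joint torques, N m; "eef_pos": TCP position; "tool_rot": TCP orientation; "ft_force": force on the tool from outside, world axes, zero at the start; "ft_torque": the same for the moment, N m; "grip_width": finger opening in m; "grasp_force": force on a finger pad.
Only numpy, scipy, OpenCV 4.12 (cv2) and the standard library are available. Lean on these libraries where they do the work, as an engineer would, in place of code of your own. Each camera call takes 0.05 s, during which the arm holds its last target. There are 200 camera calls.

## Working session

There is one attempt and no reset: what is moved stays moved. The work goes in short steps, Python scripts to look and compute and a tool call to move; the robot and the scene stay as the last step left them, time stands still between calls to the robot, and variables do not carry over. Pictures are saved under pics/ and viewed, at most 10 in all, crops included, and the job is handed in when it is done.

Besides the shell and the picture viewer there is one more tool, called after "Emit:" in YAML: its name, and indented under it one key for each argument. step_arm: Moves the arm, as the interface text tells. Scaled input: -1 to 1 covers 0.5 m each way for a shift and pi/4 rad each way for a turn. Its arguments: {"type":"object","properties":{"targets":{"type":"string"}},"required":["targets"]}

```bash
mkdir -p pics; ls; python3 - <<'E'
from workcell import bot
import cv2
for n in("top","side"):
    im=bot.camera(n); cv2.imwrite(f"pics/{n}0.png",cv2.resize(im[:,:,::-1],(800,600)))
    cv2.imwrite(f"{n}_raw.png",im[:,:,::-1])
    print(n,bot.camera_info(n))
print(bot.get_obs())
E
```

```text
pics
top {'vertical_fov': 44.42004934507029, 'cx': 256.0144967838453, 'cy': 189.73836642029886, 'pose': array([[ 0.0210543 ,  0.99338547, -0.11288058,  0.33006033],
       [-0.9997388 ,  0.01991481, -0.01121289,  0.02830277],
       [-0.00889073,  0.11308718,  0.99354529,  1.76147093],
       [ 0.        ,  0.        ,  0.        ,  1.        ]])}
side {'vertical_fov': 53.77316372576488, 'cx': 248.2023892158351, 'cy': 188.533234117334, 'pose': array([[-0.97533561,  0.14541506, -0.16605697,  0.33721096],
       [-0.22042248, -0.68117602,  0.69814981,  0.81018381],
       [-0.01159253,  0.71753306,  0.69642797,  0.86019585],
       [ 0.        ,  0.        ,  0.        ,  1.        ]])}
{'clock': 0.1, 'joint_pos': array([-1.26602090e+00,  2.41333420e-01,  3.87224904e-03,  1.33519055e+00,
        1.47778972e-05,  1.57079955e+00]), 'joint_vel': array([ 0.00173295, -0.00222872,  0.00063359, -0.00122605, -0.00104039,
       -0.0001653 ]), 'tau': array([ 1.10576075e-03, -3.73137724e+01,  2.53010148e+01,  1.08480459e-02,
        6.48659238e-05,  7.67740346e-06]), 'eef_pos': array([ 0.14987711, -0.47642607,  0.23050915]), 'tool_rot': array([ 9.88411265e-01,  1.51796940e-01, -1.33521616e-04, -9.18069964e-04]), 'ft_force': array([ 0.06086816, -0.34738777,  0.46791679]), 'ft_torque': array([ 0.01624609, -0.01209363, -0.04239289]), 'grasp_force': 0.0, 'grip_width': 0.08546780136160885}
```

View pics/top0.png

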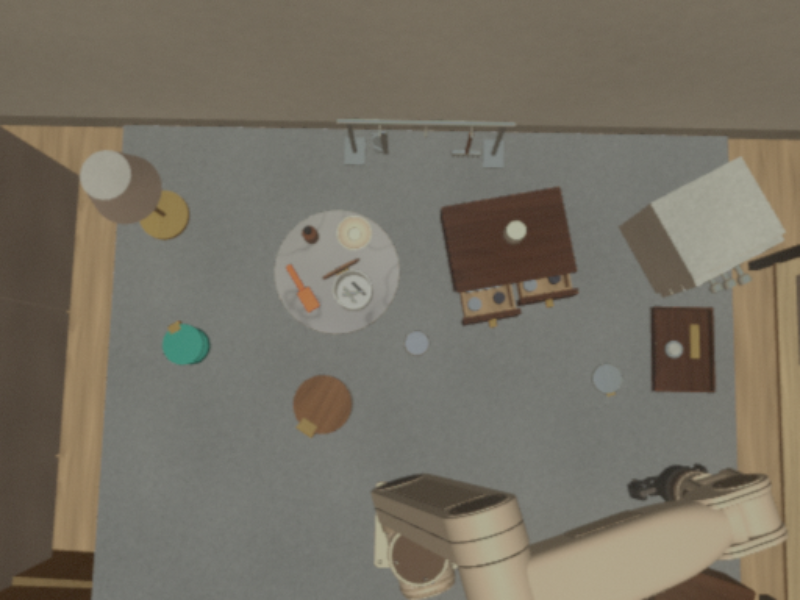

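View pics/side0.png

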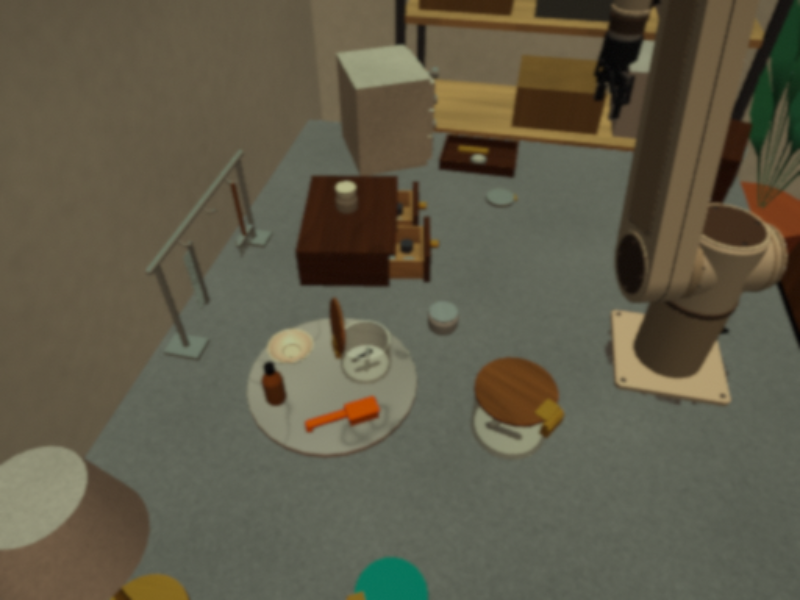

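The pot-like things in the top view are the turquoise one (185,343), the large wooden-lidded one on the shelf (322,405), and the small clear one on the turntable (352,292) with its lid standing open at (342,268). The last is meant: it isn't turquoise and it is the smaller of the other two. I'll confirm with an enlarged crop.

```bash
python3 - <<'E'
import cv2,numpy as np
t=cv2.imread("top_raw.png");s=cv2.imread("side_raw.png")
# top crops x170-370,y110-220 ; side crop x150-290,y100-300
a=cv2.resize(t[125:215,170:260],(390,390),interpolation=cv2.INTER_CUBIC)
b=cv2.resize(s[180:270,190:280],(390,390),interpolation=cv2.INTER_CUBIC)
c=np.hstack([a,b]); cv2.imwrite("pics/pot.png",cv2.convertScaleAbs(c,alpha=1.3))
a=cv2.resize(t[115:215,275:375],(390,390),interpolation=cv2.INTER_CUBIC)
b=cv2.resize(s[105:185,205:285],(390,390),interpolation=cv2.INTER_CUBIC)
c=np.hstack([a,b]); cv2.imwrite("pics/unit.png",cv2.convertScaleAbs(c,alpha=1.5))
E
```

```text
(no output)
```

View pics/pot.png

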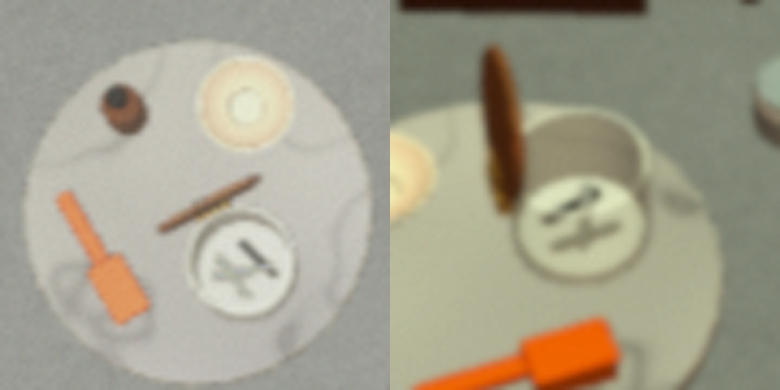

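View pics/unit.png

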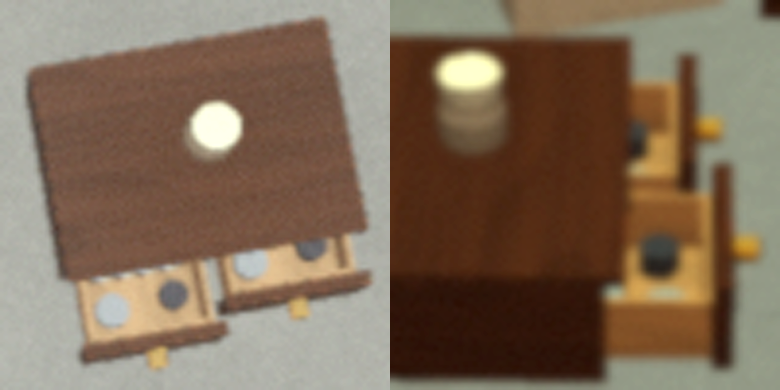

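The crop shows the small clear pot with white contents, its lid upright and the brass hinge on the far-left side of the rim (crop 213,210). In the unit crop, the brass knobs are at crop (158,357) and (299,308).

```bash
cat > h.py <<'E'
import numpy as np,cv2
from workcell import bot
def ray(n,u,v):
    i=bot.camera_info(n);f=192/np.tan(np.radians(i["vertical_fov"]/2));P=np.array(i["pose"])
    return P[:3,3],P[:3,:3]@np.array([(u-i["cx"])/f,-(v-i["cy"])/f,-1.])
def onz(n,uv,z):
    o,d=ray(n,*uv);return o+d*(z-o[2])/d[2]
def tri(a,b):
    o,d=ray("top",*a);p,e=ray("side",*b)
    s=np.linalg.lstsq(np.c_[d,-e],p-o,rcond=None)[0]
    A=o+d*s[0];B=p+e*s[1];return (A+B)/2,np.linalg.norm(A-B)
def proj(n,X):
    i=bot.camera_info(n);f=192/np.tan(np.radians(i["vertical_fov"]/2));P=np.linalg.inv(i["pose"])
    c=P[:3,:3]@X+P[:3,3];return i["cx"]-f*c[0]/c[2],i["cy"]+f*c[1]/c[2]
E
cat > m.py <<'E'
from h import *
np.set_printoptions(precision=4,suppress=True)
tp=lambda x,y:(170+x/4.3333-.4,125+y/4.3333-.4)
sp=lambda x,y:(190+x/4.3333-.4,180+y/4.3333-.4)
tu=lambda x,y:(275+x/3.9-.4,115+y/3.9-.4)
su=lambda x,y:(205+x/4.875-.4,105+y/4.875-.4)
print("potrim",onz("top",tp(243,264),.098),"side",onz("side",sp(196,170),.098))
print("potbottom side",onz("side",sp(192,229),.030))
print("hinge",onz("top",tp(213,208),.098),"side",onz("side",sp(115,190),.098))
print("lid ends top",onz("top",tp(160,230),.145),onz("top",tp(260,180),.145))
print("lid free tri",tri(tp(212,198),sp(104,48)))
print("lid mid tri",tri(tp(210,204),sp(112,125)))
for c in((68,278),(368,232),(326,18),(30,73)):print("unit",onz("top",tu(*c),.095))
print("knobs",tri(tu(158,362),su(365,248)),tri(tu(299,313),su(326,128)))
print(onz("top",tu(158,362),.06),onz("top",tu(299,313),.06))
print("tin",onz("top",(416*.64,343*.64),.04),"jar",onz("top",tu(215,127),.15),"dish",onz("top",tp(246,104),.05),"bottle",onz("top",tp(118,98),.118))
E
python3 m.py
```

```text
potrim [0.532  0.1556 0.098 ] side [0.5283 0.1669 0.098 ]
potbottom side [0.5354 0.1594 0.03  ]
hinge [0.5781 0.1817 0.098 ] side [0.5726 0.193  0.098 ]
lid ends top [0.5524 0.2193 0.145 ] [0.5945 0.1402 0.145 ]
lid free tri (array([0.5739, 0.1739, 0.2002]), np.float64(0.006502689135401562))
lid mid tri (array([0.5749, 0.1801, 0.1421]), np.float64(0.0002919604228173933))
unit [ 0.5358 -0.0811  0.095 ]
unit [ 0.5837 -0.3552  0.095 ]
unit [ 0.7838 -0.3175  0.095 ]
unit [ 0.7265 -0.0435  0.095 ]
knobs (array([ 0.4621, -0.168 ,  0.0599]), np.float64(0.002177985838042453)) (array([ 0.5116, -0.2985,  0.061 ]), np.float64(0.00010270242258007242))
[ 0.4632 -0.1679  0.06  ] [ 0.5116 -0.2987  0.06  ]
tin [0.4168 0.008  0.04  ] jar [ 0.6674 -0.2069  0.15  ] dish [0.6756 0.1606 0.05  ] bottle [0.6648 0.2606 0.118 ]
```

Emit:
step_arm:
  targets: "-1 0.62 0.34 0 0 0 -0.153;-1 0.62 0.34 0 0 0 -0.153;-1 0.62 0.34 0 0 0 -0.153;-1 0.62 0.34 0 0 0 -0.153;-1 0.62 0.34 0 0 0 -0.153;-1 0.62 0.34 0 0 0 -0.153;-1 0.62 0.34 0 0 0 -0.153;-1 0.62 0.34 0 0 0 -0.153;-1 0.62 0.34 0 0 0 -0.153;-1 0.62 0.34 0 0 0 -0.153"

```text
clock: 0.93
eef_pos: [0.464, -0.3039, 0.2302]
tool_rot: [0.995, 0.095, 0.0, -0.001]
ft_force: [0.0, -0.4, -0.3]
grip_width: -0.0001
grasp_force: 0.0
```

Emit:
step_arm:
  targets: "-1 0 -0.006 -0.08 0 0 0;-1 0 -0.006 -0.16 0 0 0;-1 0 -0.006 -0.24 0 0 0;-1 0 -0.006 -0.32 0 0 0;-1 0 -0.006 -0.365 0 0 0;-1 0 -0.006 -0.365 0 0 0;-1 0 -0.006 -0.365 0 0 0"

```text
clock: 1.52
eef_pos: [0.4583, -0.3095, 0.0476]
tool_rot: [0.996, 0.092, -0.002, -0.001]
ft_force: [1.4, 0.8, 0.2]
grip_width: 0.0002
grasp_force: 0.0
```

Emit:
step_arm:
  targets: "-1 0.02 0.0037 0 0 0 0;-1 0.04 0.0075 0 0 0 0;-1 0.06 0.0112 0 0 0 0;-1 0.08 0.015 0 0 0 0;-1 0.095 0.0178 0 0 0 0;-1 0.11 0.0206 0 0 0 0;-1 0.12 0.0224 0 0 0 0;-1 0.13 0.0243 0 0 0 0;-1 0.14 0.0262 0 0 0 0;-1 0.15 0.028 0 0 0 0"

```text
clock: 2.35
eef_pos: [0.5351, -0.2956, 0.0486]
tool_rot: [0.996, 0.092, -0.0, -0.0]
ft_force: [-1.8, 0.4, 1.1]
grip_width: -0.0001
grasp_force: 0.7
```

Sliding at about its friction force. Creep on until the hard stop shows in the force.

Emit:
step_arm:
  targets: "-1 0.005 0.0009 0 0 0 0;-1 0.01 0.0019 0 0 0 0;-1 0.015 0.0028 0 0 0 0;-1 0.018 0.0034 0 0 0 0;-1 0.021 0.0039 0 0 0 0;-1 0.021 0.0039 0 0 0 0"

```text
clock: 2.85
eef_pos: [0.5457, -0.2939, 0.0487]
tool_rot: [0.996, 0.092, 0.0, -0.0]
ft_force: [-0.9, 0.2, 0.4]
grip_width: -0.0001
grasp_force: 0.2
```

Emit:
step_arm:
  targets: "-1 0.004 0.0007 0 0 0 0;-1 0.008 0.0015 0 0 0 0;-1 0.012 0.0022 0 0 0 0;-1 0.016 0.003 0 0 0 0;-1 0.016 0.003 0 0 0 0"

```text
clock: 3.27
eef_pos: [0.5463, -0.2938, 0.0487]
tool_rot: [0.996, 0.091, -0.007, 0.0]
ft_force: [-18.5, -2.6, 10.9]
grip_width: 0.0
grasp_force: 9.5
```

Emit:
step_arm:
  targets: "-1 -0.04 -0.0075 0 0 0 0;-1 -0.12 -0.022 0 0 0 0;-1 -0.2 -0.037 0 0 0 0;-1 -0.282 -0.052 0 0 0 0;-1 -0.282 0.03 0 0 0 0;-1 -0.282 0.11 0 0 0 0;-1 -0.282 0.19 0 0 0 0;-1 -0.282 0.23 0 0 0 0;-1 -0.282 0.23 0 0 0 0;-1 -0.282 0.23 0 0 0 0"

```text
clock: 4.1
eef_pos: [0.4134, -0.1772, 0.0494]
tool_rot: [0.996, 0.093, 0.001, 0.001]
ft_force: [-0.1, 0.2, -0.6]
grip_width: 0.0001
grasp_force: 0.0
```

Emit:
step_arm:
  targets: "-1 0.025 0.0047 0 0 0 0;-1 0.05 0.0094 0 0 0 0;-1 0.075 0.014 0 0 0 0;-1 0.1 0.0187 0 0 0 0;-1 0.12 0.0224 0 0 0 0;-1 0.14 0.0262 0 0 0 0;-1 0.16 0.03 0 0 0 0;-1 0.175 0.0327 0 0 0 0;-1 0.19 0.0355 0 0 0 0;-1 0.2 0.0374 0 0 0 0"

```text
clock: 4.93
eef_pos: [0.5135, -0.1589, 0.0487]
tool_rot: [0.996, 0.092, 0.0, 0.0]
ft_force: [-1.6, -1.6, 0.7]
grip_width: -0.0003
grasp_force: 0.7
```

Emit:
step_arm:
  targets: "-1 0.005 0.0009 0 0 0 0;-1 0.01 0.0019 0 0 0 0;-1 0.014 0.0026 0 0 0 0;-1 0.018 0.0034 0 0 0 0;-1 0.022 0.0041 0 0 0 0;-1 0.026 0.0049 0 0 0 0;-1 0.03 0.0056 0 0 0 0;-1 0.03 0.0056 0 0 0 0"

```text
clock: 5.6
eef_pos: [0.5193, -0.1574, 0.0487]
tool_rot: [0.996, 0.091, -0.008, 0.001]
ft_force: [-20.0, -6.0, 16.3]
grip_width: 0.0
grasp_force: 10.6
```

Both drawers met their stops (about 20 N). Next I'll back off, rise, and go over to behind the lid.

Emit:
step_arm:
  targets: "-1 -0.06 -0.011 0 0 0 0;-1 -0.12 -0.022 0.02 0 0 0;-1 -0.12 -0.022 0.1 0 0 0;-1 -0.12 -0.022 0.18 0 0 0;-1 -0.12 -0.022 0.26 0 0 0;-1 -0.12 -0.022 0.34 0 0 0;-1 -0.12 -0.022 0.42 0 0 0;-1 -0.12 -0.022 0.48 0 0 0;-1 -0.12 -0.022 0.48 0 0 0;-1 -0.12 -0.022 0.48 0 0 0"

```text
clock: 6.43
eef_pos: [0.4689, -0.1671, 0.2913]
tool_rot: [0.996, 0.092, 0.003, 0.001]
ft_force: [-0.2, -0.4, 0.7]
grip_width: 0.0001
grasp_force: 0.0
```

Emit:
step_arm:
  targets: "-1 0.03 0.07 0 0 0 0.1;-1 0.06 0.14 0 0 0 0.2;-1 0.09 0.21 0 0 0 0.3;-1 0.12 0.28 0 0 0 0.395;-1 0.15 0.35 0 0 0 0.395;-1 0.18 0.42 0 0 0 0.395;-1 0.21 0.49 0 0 0 0.395;-1 0.24 0.56 0 0 0 0.395;-1 0.27 0.63 0 0 0 0.395;-1 0.3 0.7 0 0 0 0.395"

```text
clock: 7.27
eef_pos: [0.6171, 0.1849, 0.2863]
tool_rot: [0.97, 0.245, -0.002, -0.0]
ft_force: [0.2, -0.4, 0.3]
grip_width: 0.0002
grasp_force: 0.0
```

Emit:
step_arm:
  targets: "-1 0 0.046 0 0 0 0;-1 0 0.046 0 0 0 0;-1 0 0.046 0 0 0 0;-1 0 0.046 0 0 0 0"

```text
clock: 7.6
eef_pos: [0.6169, 0.2055, 0.2871]
tool_rot: [0.97, 0.245, -0.002, 0.0]
ft_force: [0.2, -0.2, 0.3]
grip_width: -0.0
grasp_force: 0.0
```

```bash
python3 - <<'E'
from h import *
o=bot.get_obs();print(o["eef_pos"],o["tool_rot"])
t=bot.camera("top")[:,:,::-1];s=bot.camera("side")[:,:,::-1]
k=dict(interpolation=cv2.INTER_CUBIC)
cv2.imwrite("pics/b.png",np.hstack([cv2.resize(t[115:215,170:370],(400,200),**k)[:, :],cv2.resize(s[80:280,150:350],(400,400),**k)[100:300]]) if 0 else np.hstack([cv2.resize(t[105:225,170:370],(400,240),**k),cv2.resize(s[80:280,150:350],(240,240),**k)]))
E
```

```text
[0.61687877 0.20551524 0.28714428] [ 9.69531021e-01  2.44963565e-01 -1.54805379e-03  2.32150036e-04]
```

View pics/b.png

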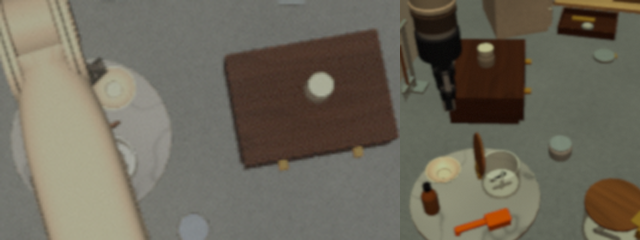

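Both drawers are shut: only the knobs, at (283,165) and (358,152), show in front of the unit. The lid still stands upright at (480,155) in the side part. The fingers are behind it, so I'll descend.

Emit:
step_arm:
  targets: "-1 0 0 -0.08 0 0 0;-1 0 0 -0.16 0 0 0;-1 0 0 -0.238 0 0 0;-1 0 0 -0.238 0 0 0;-1 0 0 -0.238 0 0 0"

```text
clock: 8.12
eef_pos: [0.6155, 0.204, 0.1678]
tool_rot: [0.97, 0.244, -0.003, 0.0]
ft_force: [-0.0, -0.4, 1.6]
grip_width: -0.0003
grasp_force: 0.0
```

```bash
python3 - <<'E'
import numpy as np
h=np.array([.574,.182]);p=np.array([.88,.475]);q0=np.array([.617,.2055,.168])
for d in (100,90,80,70,60,50,40,30,20,10,3,-3):
    a=np.radians(d);r=.07;t=.006
    u=r*np.cos(a)-t*np.sin(a)-.011;z=r*np.sin(a)+t*np.cos(a)+.098
    print(d,np.round((np.r_[h-u*p,z]-q0)/.5,3))
E
```

```text
100 [-0.035 -0.019 -0.004]
90 [-0.056 -0.031  0.   ]
80 [-0.078 -0.042 -0.   ]
70 [-0.099 -0.054 -0.004]
60 [-0.119 -0.065 -0.013]
50 [-0.138 -0.075 -0.025]
40 [-0.154 -0.084 -0.041]
30 [-0.168 -0.091 -0.06 ]
20 [-0.179 -0.097 -0.081]
10 [-0.186 -0.101 -0.104]
3 [-0.189 -0.103 -0.121]
-3 [-0.19  -0.103 -0.135]
```

Emit:
step_arm:
  targets: "-1 -0.02 -0.011 0 0 0 0;-1 -0.035 -0.019 0 0 0 0;-1 -0.056 -0.031 0 0 0 0;-1 -0.068 -0.036 0 0 0 0;-1 -0.078 -0.042 0 0 0 0;-1 -0.088 -0.048 -0.002 0 0 0;-1 -0.099 -0.054 -0.004 0 0 0;-1 -0.109 -0.06 -0.008 0 0 0;-1 -0.119 -0.065 -0.013 0 0 0;-1 -0.119 -0.065 -0.013 0 0 0"

```text
clock: 8.95
eef_pos: [0.5566, 0.1728, 0.1625]
tool_rot: [0.97, 0.245, -0.001, 0.0]
ft_force: [-0.4, 0.1, -0.7]
grip_width: -0.0001
grasp_force: 0.0
```

```bash
python3 - <<'E'
from h import *
s=bot.camera("side")[:,:,::-1]
cv2.imwrite("pics/c.png",cv2.resize(s[150:290,150:290],(480,480),interpolation=cv2.INTER_CUBIC))
E
```

```text
(no output)
```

View pics/c.png

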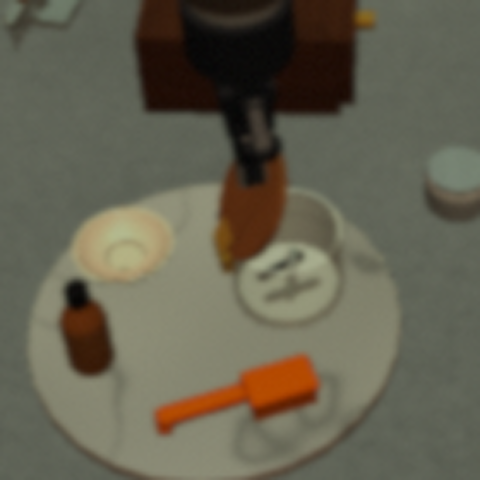

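The fingertip at (252,180) is on the lid's outer face and the lid is tipping over the pot, which hasn't moved. Continue along the arc.

Emit:
step_arm:
  targets: "-1 -0.01 -0.005 -0.006 0 0 0;-1 -0.019 -0.01 -0.012 0 0 0;-1 -0.027 -0.015 -0.02 0 0 0;-1 -0.035 -0.019 -0.028 0 0 0;-1 -0.042 -0.023 -0.037 0 0 0;-1 -0.049 -0.026 -0.047 0 0 0;-1 -0.055 -0.03 -0.057 0 0 0;-1 -0.06 -0.032 -0.068 0 0 0;-1 -0.064 -0.034 -0.08 0 0 0;-1 -0.067 -0.036 -0.091 0 0 0"

```text
clock: 9.83
eef_pos: [0.5241, 0.1554, 0.1171]
tool_rot: [0.97, 0.245, -0.0, -0.0]
ft_force: [-0.6, -0.2, -0.3]
grip_width: 0.0001
grasp_force: 0.1
```

Emit:
step_arm:
  targets: "-1 -0.001 -0.001 -0.006 0 0 0;-1 -0.002 -0.001 -0.012 0 0 0;-1 -0.002 -0.001 -0.017 0 0 0;-1 -0.002 -0.001 -0.022 0 0 0;-1 -0.002 -0.001 -0.026 0 0 0;-1 -0.002 -0.001 -0.026 0 0 0"

```text
clock: 10.33
eef_pos: [0.5235, 0.155, 0.1044]
tool_rot: [0.97, 0.245, -0.0, 0.0]
ft_force: [0.4, 0.1, 0.6]
grip_width: -0.0
grasp_force: 0.0
```

Emit:
step_arm:
  targets: "-1 0 0 -0.003 0 0 0;-1 0 0 -0.006 0 0 0;-1 0 0 -0.009 0 0 0;-1 0 0 -0.009 0 0 0"

```text
clock: 10.67
eef_pos: [0.5238, 0.1551, 0.1037]
tool_rot: [0.97, 0.245, 0.001, -0.0]
ft_force: [-6.6, -2.2, 18.4]
grip_width: 0.0002
grasp_force: 9.0
```

The press met firm resistance (18 N) at z = 0.104, which is the shut height. Now I'll rise clear and check.

Emit:
step_arm:
  targets: "-1 0 0 0.02 0 0 0;-1 0 0 0.08 0 0 0;-1 0 0 0.16 0 0 0;-1 0 0 0.24 0 0 0;-1 -0.06 -0.06 0.3 0 0 0;-1 -0.12 -0.12 0.3 0 0 0;-1 -0.18 -0.18 0.3 0 0 0;-1 -0.2 -0.24 0.3 0 0 0;-1 -0.2 -0.3 0.3 0 0 0;-1 -0.2 -0.3 0.3 0 0 0"

```text
clock: 11.5
eef_pos: [0.4226, 0.0011, 0.2513]
tool_rot: [0.97, 0.242, 0.001, 0.001]
ft_force: [-0.1, 0.0, 0.4]
grip_width: 0.0002
grasp_force: 0.0
```

```bash
python3 - <<'E'
from h import *
t=bot.camera("top")[:,:,::-1];s=bot.camera("side")[:,:,::-1]
k=dict(interpolation=cv2.INTER_CUBIC)
cv2.imwrite("pics/d.png",np.hstack([cv2.resize(t[105:225,170:370],(400,240),**k),cv2.resize(s[90:290,150:350],(400,400),**k)[:240*1] if 0 else cv2.resize(s[170:290,150:350],(400,240),**k)]))
o=bot.get_obs();print(o["eef_pos"],o["ft_force"])
E
```

```text
[0.42372148 0.00416342 0.25088548] [ 0.41495177  0.42533999 -0.32789031]
```

View pics/d.png

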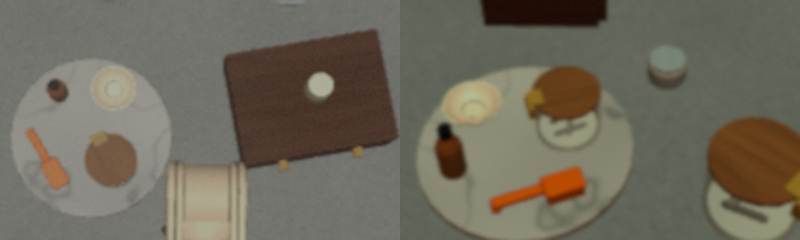

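The lid lies flat on the pot (111,160 in the top part; 567,92 in the side part). The drawers are shut and the dish, brush, bottle, tin and jar look unmoved, with the robot clear of everything.

```bash
python3 -c "
from workcell import bot
print(bot.job_done())"
```

```text
the job is handed in; nothing more can be done
None
```

I pushed both drawers to their hard stops and pressed the pot's lid shut. The last pictures show nothing else moved, though they didn't cover the pocket mirror, and the job is handed in with no verdict returned.

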